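Load two press spacers into the sprung magazine

TASK

Load both steel spacer pucks, one at a time, into the spring-loaded magazine: set each one flat in the mouth and push it straight down past the two sprung lips until they snap in over its top and hold it down when you let go. Press gently, never with more than 25 N, feeling for its bottom stop, and leave the other things on the bench where they are.

Things in the scene. Friction and masses are not known exactly. Their poses are not given: they have to be found in the camera images.
- spacer_a_mid (a point): Centre (half-way up) of spacer A: a plain stainless steel puck, 44 mm in diameter, 18 mm thick, about 0.12 kg, lying flat on the bench at the start; a dark 13 mm dot marks the middle of its top. The two pucks are alike and go in in either order.
- spacer_b_mid (a point): Centre (half-way up) of spacer B: as spacer A.
- spacer_a: Spacer A itself; origin at the centre of its underside.
- spacer_b: Spacer B itself; origin at the centre of its underside.
- housing: The magazine: a fixed upright aluminium square tube, 61.5 x 61.5 mm outside, 85 mm tall, on a 100 (x) x 72 (y) x 6 mm flange bolted to the bench; origin at the centre of the flange's underside, z up.
- mouth (a point): Centre of the magazine's open top, level with the rim, 85 mm above the bench; z up; x along the flange's long side. The mouth is 53.5 mm square at the rim and narrows by 45 degree slopes, 4 mm deep, to a square channel 45.5 mm wide. A puck caught by the lips has its centre 19 mm or more below this point; one not caught springs back and stands with its centre at most 16 mm below it.
- press: Cast-iron lever bearing press bolted to the bench, base 240 x 120 mm, about 340 mm tall; origin at the centre of its underside. Not used.
- yoyo: Yellow plastic yo-yo lying on its side face, 56 mm in diameter, 38 mm tall; origin at the centre of its underside. Not used.
- pad_box: Clear acrylic box of rubber pads, 60 x 80 x 30 mm; origin at the centre of its underside. Not used.
- flat_plate: Brushed steel flat plate, 70 x 110 x 8 mm; origin at the centre of its underside. Not used.
- lip_side (a point): Point on the rim above one lip (at the +y wall; the other is opposite). Each sprung lip is 20 mm wide along x and stands 3.5 mm into the channel (38.5 mm apart). A ramp on top lets a puck part them when pushed down (5 to 15 N; it first meets them 6 mm above their undersides); the flat underside then holds it. The undersides lie 10 to 25 mm below the rim, different every time, NOT measured.
- channel (a point): Point on the channel's axis, 40 mm above the bench. A follower plate is pushed up by a spring (4 N, plus 0.12 N per mm). It starts level with the lips' undersides and goes down 37.5 mm on to a stiff buffer (8 N, 15 N per mm), set at the same unmeasured height as the lips. It takes just two pucks: the second's top gets 1.5 mm below the lips' undersides as it meets the buffer, the first's 19.5 mm.
Not all that is in view belongs to the job. What is shaped like the spacer_b but brown, green or pink is not meant.

How it is judged:
On the way:
1. one spacer has been pushed in and stays under the lips, let go (((z of spacer_a_mid in the frame of mouth below -0.0175 m and x of spacer_a_mid in the frame of mouth between -0.004 and 0.004 m and y of spacer_a_mid in the frame of mouth between -0.004 and 0.004 m and (angle between spacer_a_mid's own z axis and vertical below 0.15 rad or angle between spacer_a_mid's own z axis and vertical above 2.99 rad) and contact force between the fingers and spacer_a below 0.3 N) or (z of spacer_b_mid in the frame of mouth below -0.0175 m and x of spacer_b_mid in the frame of mouth between -0.004 and 0.004 m and y of spacer_b_mid in the frame of mouth between -0.004 and 0.004 m and (angle between spacer_b_mid's own z axis and vertical below 0.15 rad or angle between spacer_b_mid's own z axis and vertical above 2.99 rad) and contact force between the fingers and spacer_b below 0.3 N))), for 0.2 s.
At the end, for the whole second after the job is handed in: Both spacers lie flat (within 0.15 rad) in the magazine's channel, within 4 mm of its axis in x and y, their centres at least 17.5 mm below the rim (only possible when the lips hold them down), untouched by the fingers and at rest (under 10 mm/s) (z of each of spacer_a_mid, spacer_b_mid in the frame of mouth below -0.0175 m and x of spacer_a_mid in the frame of mouth between -0.004 and 0.004 m and y of spacer_a_mid in the frame of mouth between -0.004 and 0.004 m and (angle between spacer_a_mid's own z axis and vertical below 0.15 rad or angle between spacer_a_mid's own z axis and vertical above 2.99 rad) and contact force between the fingers and spacer_a below 0.3 N and x of spacer_b_mid in the frame of mouth between -0.004 and 0.004 m and y of spacer_b_mid in the frame of mouth between -0.004 and 0.004 m and (angle between spacer_b_mid's own z axis and vertical below 0.15 rad or angle between spacer_b_mid's own z axis and vertical above 2.99 rad) and contact force between the fingers and spacer_b below 0.3 N and linear speed of each of spacer_a, spacer_b below 0.01 m/s).
It fails at once if the fingers press on a puck inside the magazine (its centre over 12 mm below the rim), or on the magazine itself, with more than 25 N ((z of spacer_a_mid in the frame of mouth below -0.012 m and horizontal distance between spacer_a_mid and mouth below 0.01 m and contact force between the fingers and spacer_a above 25 N) or (z of spacer_b_mid in the frame of mouth below -0.012 m and horizontal distance between spacer_b_mid and mouth below 0.01 m and contact force between the fingers and spacer_b above 25 N) or contact force between the fingers and housing above 25 N).
It fails at once if the magazine is rammed: all contact forces on its tube, lips and follower add up to more than 75 N (contact force between housing and anything else above 75 N).
It fails at once if a bystander (yo-yo, pad box or flat plate) is moved by more than 15 mm (distance of any of yoyo, pad_box, flat_plate from where it was at the start of the episode above 0.015 m).
It also fails if it takes over 61 s, if anything falls off the work surface, if the arm or the gripper's body presses on something with over 40 N, if the wrist force passes 120 N, or if a joint passes its speed limit or range.

ROBOT

A 7-joint arm with a two-finger parallel gripper is mounted at the origin on the work surface. World frame = base frame: x ahead of the robot, y to its left, z up, the work surface at z = 0. Lengths are in m, angles in rad, forces in N, time in s.
With the tool pointing down it reaches from about 0.4 to 0.85 m from the base axis. Payload 10.4 kg.
Tool frame: the origin (TCP) lies at the very end of the fingers, on their centre line; the grasp point (between the pads) lies 19 mm behind it; z points along the fingers, y is the direction in which the jaws open and shut (so a half turn about z gives the same grasp; the last joint's range is limited). The gripper opens to 85 mm and grips with 20 to 120 N. Pads are 22 mm wide; open, the fingers measure 114 mm over their backs; the gripper's body (76 mm by 85 mm) begins 54 mm behind the grasp point. The pads swing forward as they close: fully open they stand 13 mm farther back than shut.
Start: joints at [1.168, 0.332, -0.065, 1.46, 0.022, 1.35, -0.088], TCP at [0.232, -0.58, 0.231] pointing down, gripper open.
Joint ranges: [-2.6, 2.6], [-0.5, 2.12], [-1.47, 1.34], [0.16, 2.42], [-1.27, 4.41], [0.06, 2.06], [-2.6, 2.6]. Speed limits (rad/s): [2.22, 2.22, 2.79, 2.79, 3.14, 3.14, 3.14].

INTERFACE

Orientations are given as a unit quaternion [x, y, z, w].
In Python, from workcell import manip gives the robot as it stands.
- The arm moves only by the tool arm_command, never from a script. Its arguments are lists of equal length, an entry for each row: "slide": the shift along the tool's x, y, z in mm, a list of three; "turn": the turn about the tool's z in degrees; "grip": the closure, from 0 (fully open) to 1 (shut). In form: {"slide": [[tx, ty, tz], ...], "turn": [turn, ...], "grip": [grip, ...]}. A call has 1 to 10 rows; each row shifts and turns the commanded pose from where the row before left it, along the tool's axes as they then stand; what a row does not reach is not made up. A row lasts 1/12 s, in which the tool goes at most 41.7 mm and 7.16 degrees, less where a joint would pass 70% of its speed; a pose out of reach is approached as far as the arm can. A call with a gripper value outside its range is refused whole. The fingers move at their own pace and stop on an object; "newtons" is the grip in N (left out, the last holds). Time passes only in rows, so rows that do not move let the fingers close. It gives the time, the measured TCP pose, the force and the opening at its end, in the units of the state.
- manip.get_obs(): the state, without advancing time (a new reading comes with each control period).
- manip.camera(name): name is "scene" or "top" or "wrist"; returns the picture (420x560x3 uint8, blue, green, red); there is no depth.
- manip.camera_info(name): a dict with "fx", "fy", "cx", "cy" (pixels), "rvec" (rotation vector, rad) and "tvec" (3), from world to camera coordinates, as OpenCV has them. Camera axes: x right, y down, z forward; pixel columns grow to the right and rows downward; lengths in m; the calibration is good to about 2 mm. A picture is of the moment at which its call begins: read the wrist's pose just before it. camera_info takes no time and is no camera call; for the wrist camera it gives the pose at the moment of the call.
- manip.hand_in(): hands the job in, once; it reports no verdict.
Trained networks look in the newest picture that a camera, given by its name, has taken for a name from the list of things; names that differ only in an ending like _2 or _b are one class to them, and where a whole thing is asked for, a point or a joint stands for the part that bears it (a point fixed in the world has none). Each returns a list of dicts, best first, with "score" (0 to 1); they miss things now and then, are a little off and sometimes report something else, mostly with a low value. They report only what shows in the picture. A call takes as long as a camera call. They do not tell look-alikes from the thing itself.
- manip.cut_out(target, camera): "pixels" (420x560 bool, what is visible of it).
- manip.tip_of(target, camera): "xyz" ([x, y, z] in m, in the coordinates of the camera as it stood for that picture, good to about 4 mm: a listed point, or the origin of a listed thing).
The state is a dict: "clock": time; "joint_pos": joint angles; "joint_velocities": joint speeds; "tau": joint torques, N m; "position": TCP position; "ee_rot": TCP orientation; "ft_force": force on the tool from outside, world axes, zero at the start; "torque": the same for the moment, N m; "grip_width": opening from 0.0 (shut) to 1.0 (fully open).
Only numpy, scipy, OpenCV 4.12 (cv2) and the standard library are available. Lean on these libraries where they do the work, as an engineer would, in place of code of your own. Each camera call takes 0.05 s, during which the arm holds its last target.

## Working session

There is one attempt and no reset: what is moved stays moved. The work goes in short steps, Python scripts to look and compute and a tool call to move; the robot and the scene stay as the last step left them, time stands still between calls to the robot, and variables do not carry over. Pictures are saved under pics/ and viewed, and the job is handed in when it is done.

Besides the shell and the picture viewer there is one more tool, called after "Call:" as a command line: name --pt "numbers of a row" for each row, then --argument value for the rest. arm_command: Moves the arm, as the interface text tells. Its arguments: {"type":"object","properties":{"slide":{"type":"array","items":{"type":"array","items":{"type":"number"}}},"turn":{"type":"array","items":{"type":"number"}},"grip":{"type":"array","items":{"type":"number"}},"newtons":{"type":"number"}},"required":["slide","turn","grip"]}

```bash
ls; mkdir -p pics
cat > h.py <<'E'
import numpy as np, cv2
from workcell import manip
def T(info):
    R,_=cv2.Rodrigues(np.array(info["rvec"],float)); t=np.array(info["tvec"],float).ravel(); return R,t
def towin(info,p):
    R,t=T(info); return R.T@(np.array(p)-t)
def ray(info,u,v,z):
    R,t=T(info); d=R.T@np.array([(u-info["cx"])/info["fx"],(v-info["cy"])/info["fy"],1]); c=-R.T@t
    return c+d*(z-c[2])/d[2]
def proj(info,P):
    R,t=T(info); p=R@np.array(P)+t; return info["fx"]*p[0]/p[2]+info["cx"],info["fy"]*p[1]/p[2]+info["cy"]
E
python3 - <<'E'
from h import *
for n in["scene","top"]:
    im=manip.camera(n); cv2.imwrite(f"pics/{n}0.png",im); i=manip.camera_info(n)
    print(n,i)
    for t in["spacer_a","housing","mouth","lip_side"]:
        for d in manip.tip_of(t,n): print(t,round(d["score"],2),towin(i,d["xyz"]).round(4),np.round(proj(i,towin(i,d["xyz"])),0))
o=manip.get_obs();print({k:np.round(v,3) for k,v in o.items()})
E
```

```text
pics
scene {'fx': 472.9299539401145, 'fy': 472.9299539401145, 'cx': 282.72882909413335, 'cy': 204.97657508705956, 'rvec': array([ 2.29134579,  1.11178203, -0.37392076]), 'tvec': array([-0.3172024 , -0.33596808,  1.54602157])}
spacer_a 0.71 [ 0.628  -0.2007 -0.0056] [248. 270.]
spacer_a 0.65 [0.507  0.0888 0.0026] [306. 183.]
spacer_a 0.65 [ 0.6119 -0.1136 -0.0047] [272. 247.]
spacer_a 0.65 [ 0.5223 -0.0842 -0.0008] [260. 218.]
spacer_a 0.56 [ 0.5334 -0.1623 -0.0045] [239. 237.]
spacer_a 0.43 [ 0.5575 -0.4926  0.0059] [128. 316.]
housing 0.87 [0.4956 0.3118 0.0008] [360. 145.]
mouth 0.69 [0.495  0.3127 0.0857] [364. 125.]
lip_side 0.65 [ 0.5348 -0.1616 -0.0018] [239. 237.]
lip_side 0.6 [0.4878 0.3337 0.0859] [368. 120.]
top {'fx': 498.66401960751597, 'fy': 498.66401960751597, 'cx': 288.19027072975115, 'cy': 210.2708430353686, 'rvec': array([ 2.10171053, -2.13054796,  0.22079823]), 'tvec': array([-0.07674805,  0.61414981,  1.13300283])}
spacer_a 0.79 [ 0.6127 -0.1108 -0.0013] [298. 215.]
spacer_a 0.77 [ 0.5368 -0.166   0.0018] [321. 245.]
spacer_a 0.75 [ 0.5042  0.0859 -0.0032] [220. 2
[... 217 characters left out ...]
 0.39 [0.4911 0.3103 0.0835] [117. 263.]
housing 0.63 [ 0.4942  0.3123 -0.0055] [129. 265.]
mouth 0.65 [0.4942 0.3142 0.086 ] [115. 261.]
lip_side 0.78 [0.4885 0.3363 0.083 ] [106. 264.]
{'clock': np.float64(0.5), 'joint_pos': array([ 1.168,  0.332, -0.065,  1.46 ,  0.022,  1.35 , -0.088]), 'joint_velocities': array([-0.001,  0.   ,  0.001, -0.001, -0.   ,  0.   , -0.001]), 'tau': array([-1.0000e-03, -6.2475e+01,  4.9000e-02, -3.9156e+01,  1.6000e-02,
        2.0000e-03,  0.0000e+00]), 'position': array([ 0.232, -0.58 ,  0.231]), 'ee_rot': array([0.982, 0.189, 0.   , 0.   ]), 'ft_force': array([-0.578, -0.015,  0.648]), 'torque': array([ 0.01, -0.  , -0.01]), 'grip_width': np.float64(1.003)}
```

View pics/top0.png

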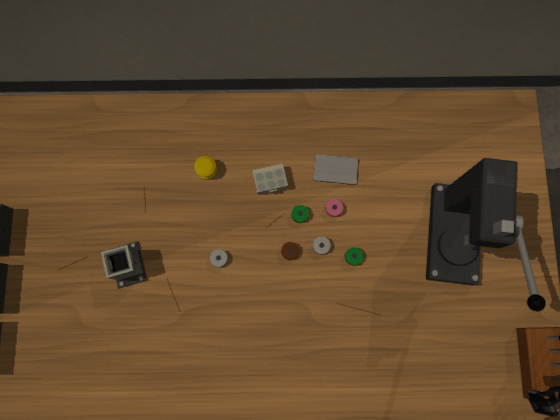

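View pics/scene0.png

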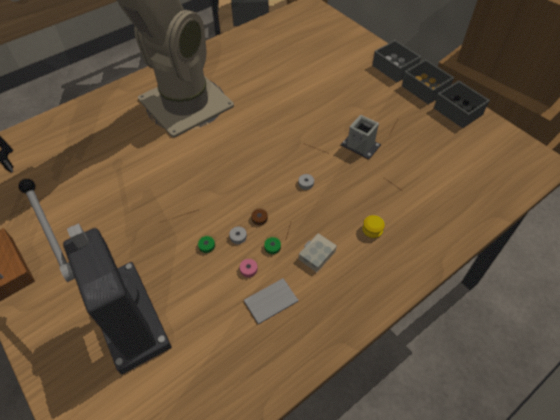

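Run:
```python
import cv2
im=cv2.imread("pics/top0.png")[180:290,190:390]
cv2.imwrite("pics/crop0.png",cv2.resize(im,None,fx=4,fy=4,interpolation=cv2.INTER_CUBIC))
```

```text
(no output)
```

View pics/crop0.png

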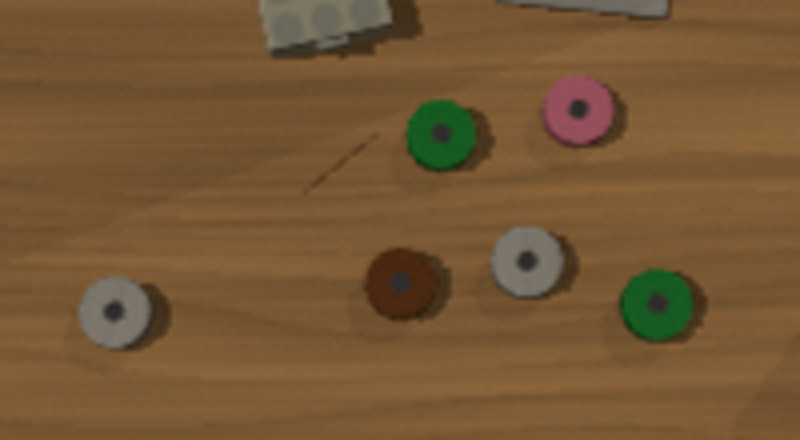

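Candidates in the top view are: steel-grey at (219,258) and (322,245), green at (300,214) and (355,256), pink at (334,208), brown at (290,251). Only the two grey ones match "stainless steel with a dark dot", and the crop confirms it. Next I measure them and the magazine's yaw.

Run:
```python
from h import *
for n in["top","scene"]:
    i=manip.camera_info(n); im=cv2.imread(f"pics/{n}0.png")
    g=cv2.cvtColor(im,cv2.COLOR_BGR2GRAY).astype(float); hsv=cv2.cvtColor(im,cv2.COLOR_BGR2HSV)
    for c in([(219,258),(322,245)] if n=="top" else [(306,181),(238,235)]):
        u,v=c; m=((hsv[...,1]<50)&(hsv[...,2]>90)).astype(np.uint8); yy,xx=np.mgrid[:420,:560]
        m&=(((xx-u)**2+(yy-v)**2)<15**2)
        k=cv2.findContours(m,0,1)[0]; k=max(k,key=cv2.contourArea); (cx,cy),r=cv2.minEnclosingCircle(k)
        # dot
        d=(((xx-u)**2+(yy-v)**2)<6**2); w=np.clip(130-g,0,None)*d
        print(n,c,(round(cx,1),round(cy,1)),round(r,1),ray(i,cx,cy,.016).round(4),"dot",round((w*xx).sum()/w.sum(),1),round((w*yy).sum()/w.sum(),1),ray(i,(w*xx).sum()/w.sum(),(w*yy).sum()/w.sum(),.018).round(4))
a=cv2.imread("pics/top0.png")[232:297,80:160]; b=cv2.imread("pics/scene0.png")[105:165,330:395]
cv2.imwrite("pics/h0.png",cv2.resize(a,None,fx=8,fy=8,interpolation=2)); cv2.imwrite("pics/h1.png",cv2.resize(b,None,fx=8,fy=8,interpolation=2))
```

```text
top (219, 258) (218.3, 257.7) 8.5 [0.5067 0.0871 0.016 ] dot 218.5 257.6 [0.5066 0.0865 0.018 ]
top (322, 245) (321.3, 244.8) 8.6 [ 0.5348 -0.1656  0.016 ] dot 321.7 244.8 [ 0.5345 -0.1664  0.018 ]
scene (306, 181) (306.0, 180.0) 7.3 [0.5069 0.0886 0.016 ] dot 306.0 182.2 [0.5141 0.0825 0.018 ]
scene (238, 235) (237.5, 233.9) 8.1 [ 0.5354 -0.1652  0.016 ] dot 237.8 234.7 [ 0.5391 -0.1667  0.018 ]
```

View pics/h0.png

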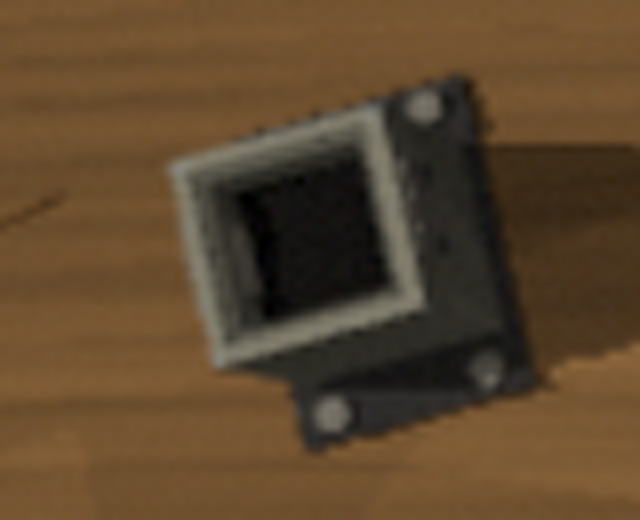

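Run:
```python
from h import *
i=manip.camera_info("top")
P=[ray(i,80+u/8-.5,232+v/8-.5,.085)for u,v in[(176,163),(382,101),(424,304),(216,366)]]
P=np.array(P);print(P.round(4),P.mean(0))
for a in range(4):
    d=P[(a+1)%4]-P[a];print(np.linalg.norm(d),np.degrees(np.arctan2(d[1],d[0]))%90)
```

```text
[[0.5161 0.3477 0.085 ]
 [0.5333 0.2892 0.085 ]
 [0.4745 0.2741 0.085 ]
 [0.4576 0.3327 0.085 ]] [0.49537907 0.3109059  0.085     ]
0.06099224868055067 16.419443255650265
0.06072514616941291 14.337682511949453
0.06091073614655515 16.07381628964326
0.060354995772093765 14.403393098623118
```

```bash
cat >> h.py <<'E'
def yaw(o): q=o["ee_rot"]; return 2*np.degrees(np.arctan2(q[1],q[0]))
def plan(P,yw,step=38):
    """straight line to P at yaw yw: rows of tool shifts (frame at row start)"""
    o=manip.get_obs(); p=np.array(o["position"]); y0=(yaw(o)+180)%360-180; P=np.array(P,float)
    dy=yw-y0; n=int(max(np.ceil(np.linalg.norm(P-p)*1000/step),np.ceil(abs(dy)/7),1))
    print("now",p.round(4),"yaw",round(y0,2),"F",np.round(o["ft_force"],1),"t",round(float(o["clock"]),2),"n",n)
    rows=[];tr=[];c=p.copy();y=y0
    for k in range(n):
        tgt=p+(P-p)*(k+1)/n; d=(tgt-c)*1000; a=np.radians(y); X=np.array([np.cos(a),np.sin(a),0]);Y=np.array([np.sin(a),-np.cos(a),0])
        t=round(-(y0+dy*(k+1)/n-y),1)
        r=[round(float(d@X),1),round(float(d@Y),1),round(-float(d[2]),1)]
        rows.append(r);tr.append(t); c=c+(r[0]*X+r[1]*Y-r[2]*np.array([0,0,1]))/1000; y-=t
    for s in range(0,n,10): print(rows[s:s+10],tr[s:s+10])
E
python3 - <<'E'
from h import *
plan([.507,.087,.15],105.3)
E
```

```text
now [ 0.2317 -0.5805  0.2313] yaw 21.76 F [-0.6 -0.   0.6] t 0.5 n 20
[[25.2, -25.9, 4.1], [26.9, -24.0, 4.0], [28.7, -21.9, 4.1], [30.2, -19.8, 4.1], [31.5, -17.6, 4.0], [32.7, -15.2, 4.1], [33.8, -12.8, 4.1], [34.6, -10.3, 4.0], [35.3, -7.8, 4.1], [35.7, -5.2, 4.0]] [np.float64(-4.2), np.float64(-4.2), np.float64(-4.1), np.float64(-4.2), np.float64(-4.2), np.float64(-4.2), np.float64(-4.1), np.float64(-4.2), np.float64(-4.2), np.float64(-4.2)]
[[36.0, -2.5, 4.1], [36.1, 0.0, 4.1], [36.0, 2.7, 4.0], [35.7, 5.4, 4.1], [35.2, 7.9, 4.1], [34.6, 10.5, 4.0], [33.7, 12.9, 4.1], [32.6, 15.3, 4.1], [31.5, 17.7, 4.0], [30.1, 20.0, 4.1]] [np.float64(-4.1), np.float64(-4.2), np.float64(-4.2), np.float64(-4.2), np.float64(-4.2), np.float64(-4.1), np.float64(-4.2), np.float64(-4.2), np.float64(-4.2), np.float64(-4.1)]
```

Call:
arm_command --pt "25 -26 4" --pt "27 -24 4" --pt "29 -22 4" --pt "30 -20 4" --pt "31 -18 4" --pt "33 -15 4" --pt "34 -13 4" --pt "35 -10 4" --pt "35 -8 4" --pt "36 -5 4" --turn '[-4.2, -4.2, -4.2, -4.2, -4.2, -4.2, -4.2, -4.2, -4.2, -4.2]' --grip '[0, 0, 0, 0, 0, 0, 0, 0, 0, 0]' --newtons 40

```text
clock: 1.33
position: [0.369, -0.2441, 0.1914]
ee_rot: [0.848, 0.53, -0.0, 0.0]
ft_force: [1.1, 0.4, 0.1]
grip_width: 1.005
```

Call:
arm_command --pt "36 -3 4" --pt "36 0 4" --pt "36 3 4" --pt "36 5 4" --pt "35 8 4" --pt "35 10 4" --pt "34 13 4" --pt "33 15 4" --pt "31 18 4" --pt "20 13 4" --turn '[-4.2, -4.2, -4.2, -4.2, -4.2, -4.2, -4.2, -4.2, -4.2, -4.2]' --grip '[0, 0, 0, 0, 0, 0, 0, 0, 0, 0]'

```text
clock: 2.17
position: [0.4997, 0.082, 0.1516]
ee_rot: [0.601, 0.799, 0.001, 0.0]
ft_force: [-0.2, 0.0, -0.5]
grip_width: 1.001
```

Run:
```python
from h import *
i=manip.camera_info("wrist");im=manip.camera("wrist");cv2.imwrite("pics/w1.png",im)
for t in["spacer_a"]:
    for d in manip.tip_of(t,"wrist"): print(t,round(d["score"],2),towin(i,d["xyz"]).round(4),np.round(proj(i,towin(i,d["xyz"])),0))
plan([.507,.087,.01],105.3)
```

```text
spacer_a 0.86 [0.5076 0.0851 0.0029] [291. 191.]
spacer_a 0.59 [ 0.5214 -0.0909 -0.002 ] [258. 339.]
now [0.4991 0.0831 0.151 ] yaw 106.26 F [0.4 0.  0. ] t 2.27 n 4
[[0.4, 2.2, 35.2], [0.4, 2.1, 35.3], [0.4, 2.2, 35.2], [0.4, 2.1, 35.3]] [np.float64(0.2), np.float64(0.3), np.float64(0.2), np.float64(0.3)]
```

View pics/w1.png

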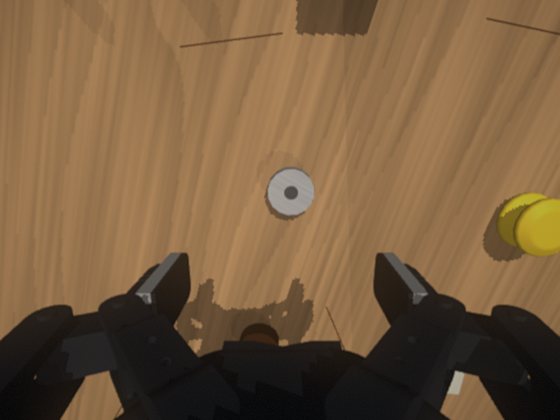

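The wrist view shows puck 1 (grey, dark dot) at (291,193), between the open jaws' lanes with nothing near it.

Run:
```python
from h import *
i=manip.camera_info("wrist")
print(ray(i,291,193,.018))
plan([.507,.087,.06],105.3)
```

```text
[0.50596328 0.08758828 0.018     ]
now [0.4991 0.0831 0.151 ] yaw 106.26 F [0.4 0.  0. ] t 2.27 n 3
[[0.5, 2.9, 30.3], [0.6, 2.9, 30.4], [0.5, 2.8, 30.3]] [np.float64(0.3), np.float64(0.3), np.float64(0.4)]
```

Call:
arm_command --pt "1 3 33" --pt "1 3 33" --pt "0 2.3 33" --pt "0 0 28" --pt "0 0 14.5" --pt "0 0 0" --turn '[0.4, 0.3, 0.3, 0, 0, 0]' --grip '[0, 0, 0, 0, 0, 0]'

```text
clock: 2.77
position: [0.504, 0.0813, 0.0067]
ee_rot: [0.611, 0.792, -0.002, -0.002]
ft_force: [-1.0, -0.5, 0.1]
grip_width: 0.998
```

Call:
arm_command --pt "0 0 0" --pt "0 0 0" --pt "0 0 0" --pt "0 0 0" --pt "0 0 0" --pt "0 0 0" --pt "0 0 0" --turn '[0, 0, 0, 0, 0, 0, 0]' --grip '[0.6, 0.6, 0.6, 0.6, 0.6, 0.6, 0.6]' --newtons 40

```text
clock: 3.35
position: [0.5075, 0.0824, 0.0116]
ee_rot: [0.611, 0.792, 0.0, 0.001]
ft_force: [-3.0, -0.3, 11.0]
grip_width: 0.481
```

Run:
```python
from h import *
im=manip.camera("wrist");cv2.imwrite("pics/w2.png",im)
plan([.4955,.312,.14],105.3)
```

```text
now [0.5074 0.0824 0.0116] yaw 104.73 F [-2.3 -0.9 11.1] t 3.4 n 7
[[32.2, 6.7, -18.3], [32.1, 6.7, -18.4], [32.1, 6.8, -18.3], [32.2, 6.8, -18.4], [32.1, 6.9, -18.3], [32.1, 6.9, -18.3], [32.1, 7.0, -18.4]] [np.float64(-0.1), np.float64(-0.1), np.float64(-0.0), np.float64(-0.1), np.float64(-0.1), np.float64(-0.1), np.float64(-0.1)]
```

View pics/w2.png

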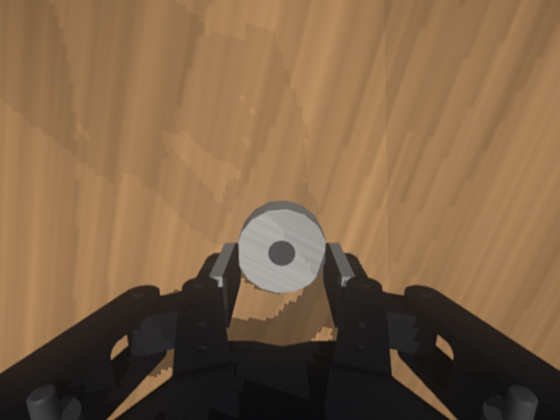

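Run:
```python
from h import *
i=manip.camera_info("wrist");o=manip.get_obs()
p=ray(i,282,253,.018);d=(p-o["position"])*1000;a=np.radians(yaw(o))
print(p,"toolx",d@[np.cos(a),np.sin(a),0],"tooly",d@[np.sin(a),-np.cos(a),0])
```

```text
[0.50584376 0.08623125 0.018     ] toolx 4.104754321520488 tooly -0.5756930719487189
```

Call:
arm_command --pt "0 0 -20" --pt "0 0 -35" --pt "20 4 -35" --pt "32 7 -35" --pt "32 7 -10" --pt "32 7 0" --pt "32 7 0" --pt "32 7 0" --pt "25 5 0" --pt "15 3 0" --turn '[0, 0, 0, 0, 0, 0, 0, 0, 0, 0]' --grip '[0.6, 0.6, 0.6, 0.6, 0.6, 0.6, 0.6, 0.6, 0.6, 0.6]' --newtons 40

```text
clock: 4.23
position: [0.4949, 0.3065, 0.1412]
ee_rot: [0.609, 0.793, 0.001, -0.0]
ft_force: [-0.1, -0.2, -1.4]
grip_width: 0.48
```

Call:
arm_command --pt "0 0 0" --pt "0 0 0" --turn '[0, 0]' --grip '[0.6, 0.6]'

```text
clock: 4.4
position: [0.4956, 0.3037, 0.1407]
ee_rot: [0.61, 0.793, 0.0, 0.0]
ft_force: [0.5, -0.6, -1.4]
grip_width: 0.48
```

Run:
```python
from h import *
im=manip.camera("wrist");cv2.imwrite("pics/w3.png",im)
i=manip.camera_info("wrist")
for t in["mouth","spacer_a_mid"]:
    for d in manip.tip_of(t,"wrist"): print(t,round(d["score"],2),towin(i,d["xyz"]).round(4),np.round(proj(i,towin(i,d["xyz"])),0))
plan([.4965,.308,.14],105.3)
```

```text
mouth 0.9 [0.4954 0.3107 0.085 ] [285. 210.]
spacer_a_mid 0.8 [0.4916 0.3059 0.136 ] [276. 243.]
now [0.4965 0.3015 0.1404] yaw 104.65 F [ 0.8  0.1 -1.4] t 4.55 n 1
[[6.3, 1.6, 0.4]] [np.float64(-0.6)]
```

View pics/w3.png

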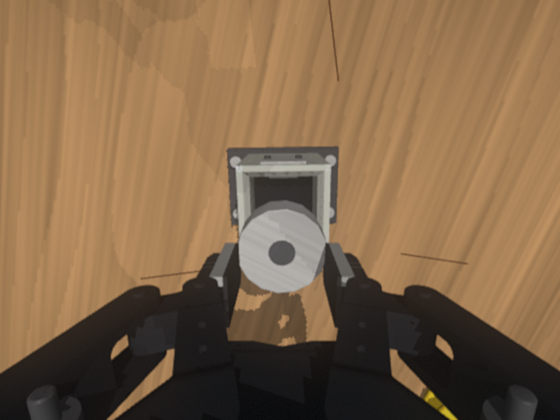

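Call:
arm_command --pt "5 1 20" --pt "0 0 10" --pt "0 0 0" --pt "0 0 0" --turn '[0, 0, 0, 0]' --grip '[0.6, 0.6, 0.6, 0.6]'

```text
clock: 4.88
position: [0.4955, 0.307, 0.1098]
ee_rot: [0.611, 0.792, -0.001, -0.0]
ft_force: [0.4, 0.5, -1.4]
grip_width: 0.483
```

Run:
```python
from h import *
im=manip.camera("wrist");cv2.imwrite("pics/w4.png",im)
im=manip.camera("scene");cv2.imwrite("pics/s4.png",cv2.resize(im[80:180,310:410],None,fx=6,fy=6,interpolation=2))
plan([.4971,.3071,.1],104.65)
```

```text
now [0.496  0.3078 0.1109] yaw 104.73 F [-0.2 -0.3 -1. ] t 4.98 n 1
[[-1.0, 0.9, 10.9]] [np.float64(0.1)]
```

View pics/w4.png

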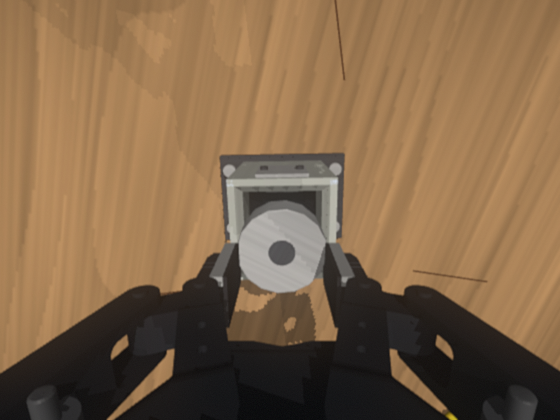

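View pics/s4.png

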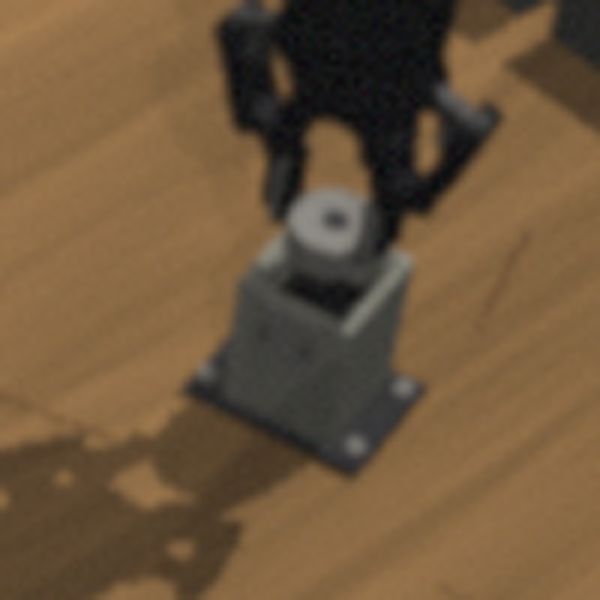

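Run:
```python
from h import *
i=manip.camera_info("wrist");o=manip.get_obs()
im=cv2.imread("pics/w4.png")
def draw(c,y,s,z,col):
    a=np.radians(y);X=np.array([np.cos(a),np.sin(a),0]);Y=np.array([-np.sin(a),np.cos(a),0])
    q=[proj(i,np.array([c[0],c[1],z])+s/2*(e*X+f*Y)) for e,f in[(1,1),(1,-1),(-1,-1),(-1,1)]]
    cv2.polylines(im,[np.round(np.array(q)*16).astype(np.int32)],True,col,1,cv2.LINE_AA,4)
draw((.4954,.3109),15.3,.0615,.085,(0,0,255));draw((.4954,.3109),15.3,.0535,.085,(0,255,0))
P=o["position"];a=np.radians(yaw(o))
# puck dot
for zt in(.0063,):
    p=ray(i,282,253,P[2]+zt);d=(p-P)*1000;print(p,d@[np.cos(a),np.sin(a),0],d@[np.sin(a),-np.cos(a),0])
cv2.imwrite("pics/w4b.png",cv2.resize(im[130:310,190:390],None,fx=3.3,fy=3.3,interpolation=2))
```

```text
[0.49442794 0.31157169 0.11719477] 4.033202381652482 -0.5835258387483949
```

View pics/w4b.png

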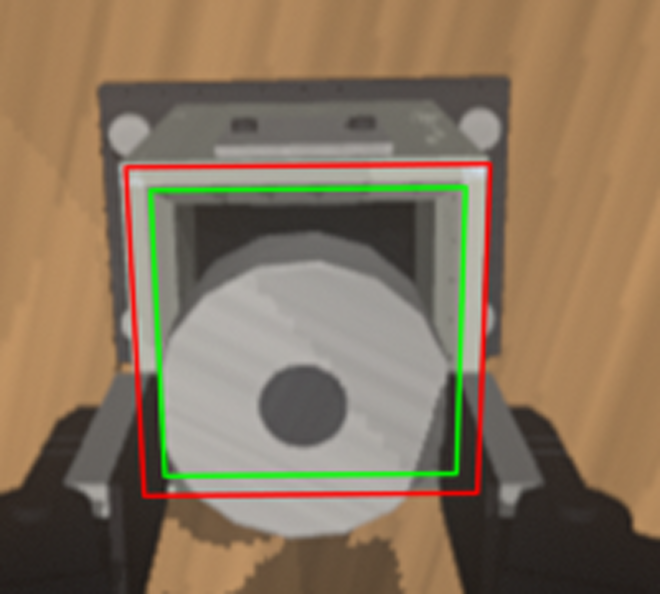

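Call:
arm_command --pt "-0.9 0.8 5" --pt "0 0 5" --pt "0 0 4" --pt "0 0 2" --pt "0 0 0" --turn '[0, 0, 0, 0, 0]' --grip '[0.6, 0.6, 0.6, 0.6, 0.6]'

```text
clock: 5.4
position: [0.4963, 0.3072, 0.0935]
ee_rot: [0.61, 0.792, -0.001, -0.0]
ft_force: [-0.4, 0.6, -1.2]
grip_width: 0.481
```

Call:
arm_command --pt "0 0 2" --pt "0 0 1" --pt "0 0 0" --turn '[0, 0, 0]' --grip '[0.6, 0.6, 0.6]'

```text
clock: 5.65
position: [0.4966, 0.3074, 0.091]
ee_rot: [0.61, 0.792, -0.0, 0.0]
ft_force: [0.3, -0.5, -1.5]
grip_width: 0.482
```

Call:
arm_command --pt "0 0 1" --pt "0 0 1" --pt "0 0 0" --pt "0 0 0" --turn '[0, 0, 0, 0]' --grip '[0.6, 0.6, 0.6, 0.6]'

```text
clock: 5.98
position: [0.4966, 0.3074, 0.0892]
ee_rot: [0.61, 0.792, -0.0, 0.0]
ft_force: [0.4, 0.1, -1.6]
grip_width: 0.481
```

Run:
```python
from h import *
im=manip.camera("wrist");cv2.imwrite("pics/w5.png",im[120:320,180:390].repeat(3,0).repeat(3,1))
im=manip.camera("scene");cv2.imwrite("pics/s5.png",cv2.resize(im[80:180,310:410],None,fx=6,fy=6,interpolation=2))
plan([.4971,.3071,.1],104.65)
```

```text
now [0.4967 0.3075 0.0893] yaw 104.76 F [-0.5 -0.5 -1.3] t 6.08 n 1
[[-0.5, 0.3, -10.7]] [np.float64(0.1)]
```

View pics/w5.png

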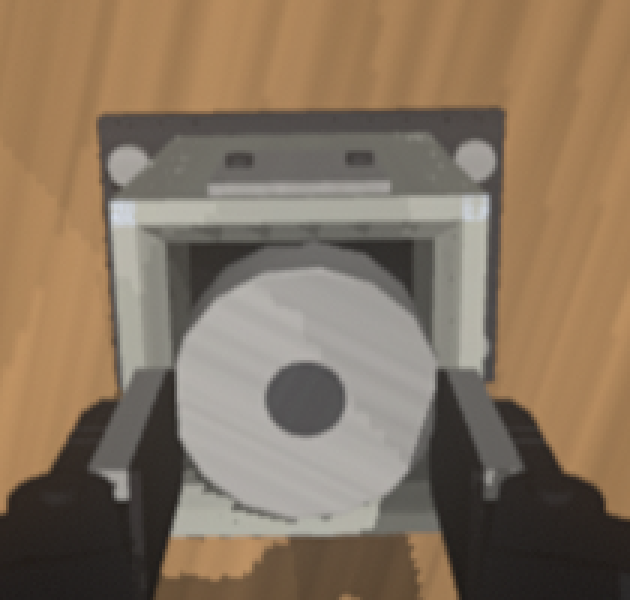

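View pics/s5.png

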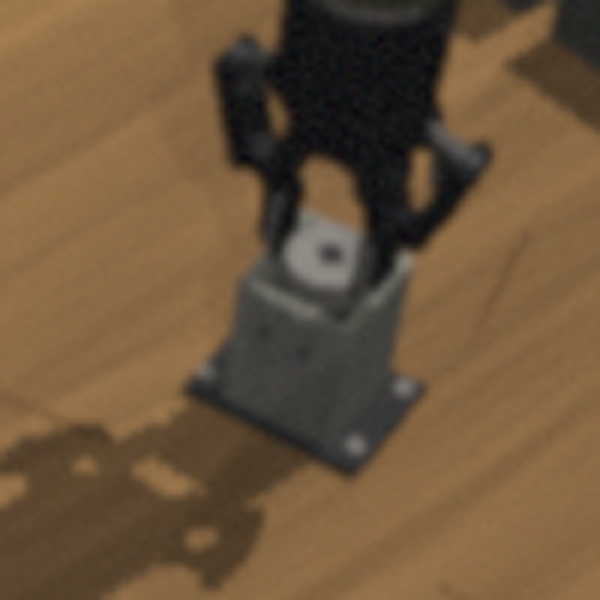

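Call:
arm_command --pt "0 0 1.5" --pt "0 0 0" --pt "0 0 0" --pt "0 0 0" --pt "0 0 0" --turn '[0, 0, 0, 0, 0]' --grip '[0.6, 0.6, 0.3, 0.3, 0.3]'

```text
clock: 6.5
position: [0.4967, 0.3075, 0.0879]
ee_rot: [0.61, 0.792, 0.0, 0.0]
ft_force: [-0.1, -0.6, -0.1]
grip_width: 0.701
```

Call:
arm_command --pt "0 0 -25" --pt "0 0 -35" --pt "0 0 -5" --pt "0 0 0" --turn '[0, 0, 0, 0]' --grip '[0.3, 0.3, 0.3, 0.3]'

```text
clock: 6.83
position: [0.4978, 0.3085, 0.1554]
ee_rot: [0.61, 0.792, 0.002, 0.001]
ft_force: [0.4, -0.6, -1.2]
grip_width: 0.699
```

Run:
```python
from h import *
im=manip.camera("wrist");cv2.imwrite("pics/w6.png",im)
i=manip.camera_info("wrist")
for t in["mouth","spacer_a_mid"]:
    for d in manip.tip_of(t,"wrist"): print(t,round(d["score"],2),towin(i,d["xyz"]).round(4),np.round(proj(i,towin(i,d["xyz"])),0))
plan([.4954,.3109,.12],105.3)
```

```text
spacer_a_mid 0.77 [0.4931 0.3098 0.073 ] [278. 207.]
now [0.4963 0.3069 0.1516] yaw 104.75 F [ 0.6 -1.   0.2] t 6.98 n 1
[[4.1, 0.2, 31.6]] [np.float64(-0.5)]
```

View pics/w6.png

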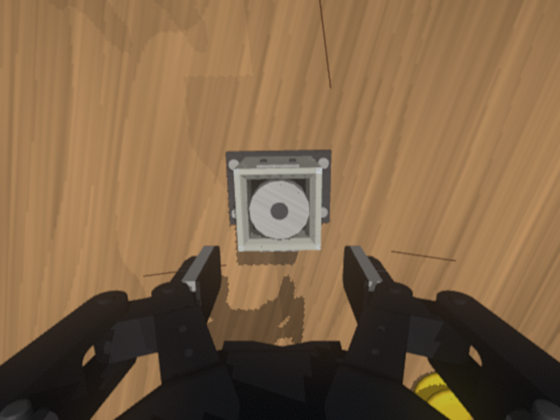

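Call:
arm_command --pt "4 0 15" --pt "0 0 15" --pt "0 0 5" --pt "0 0 0" --pt "0 0 0" --turn '[0, 0, 0, 0, 0]' --grip '[1, 1, 1, 1, 1]'

```text
clock: 7.4
position: [0.4953, 0.3111, 0.1173]
ee_rot: [0.61, 0.792, -0.001, -0.0]
ft_force: [0.3, 0.5, 0.1]
grip_width: 0.003
```

Call:
arm_command --pt "0 0 4" --pt "0 0 4" --pt "0 0 2" --pt "0 0 0" --pt "0 0 0" --turn '[0, 0, 0, 0, 0]' --grip '[1, 1, 1, 1, 1]'

```text
clock: 7.82
position: [0.4956, 0.3113, 0.1077]
ee_rot: [0.61, 0.792, -0.0, 0.0]
ft_force: [-0.0, -0.0, 0.6]
grip_width: 0.004
```

Run:
```python
from h import *
im=manip.camera("wrist");cv2.imwrite("pics/w7.png",im)
plan([.4954,.3109,.09],105.3)
```

```text
now [0.4956 0.3113 0.1078] yaw 104.76 F [-0.2  0.1  0.7] t 7.87 n 1
[[-0.4, -0.3, 17.8]] [np.float64(-0.5)]
```

View pics/w7.png

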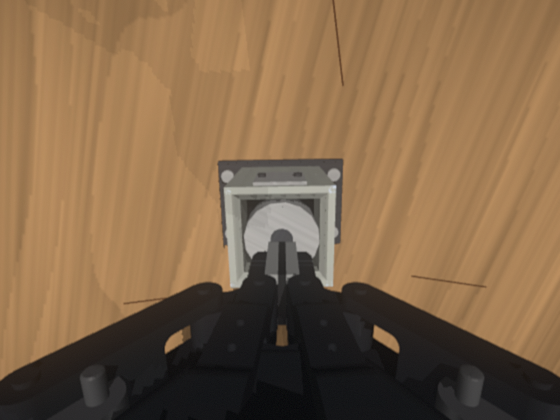

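Call:
arm_command --pt "-0.4 0 4" --pt "0 0 4" --pt "0 0 3" --pt "0 0 2" --pt "0 0 1" --pt "0 0 1" --pt "0 0 0" --turn '[0, 0, 0, 0, 0, 0, 0]' --grip '[1, 1, 1, 1, 1, 1, 1]'

```text
clock: 8.45
position: [0.4956, 0.3109, 0.0925]
ee_rot: [0.61, 0.792, -0.0, -0.0]
ft_force: [-0.0, -0.3, -0.6]
grip_width: -0.0
```

Call:
arm_command --pt "0 0 1" --pt "0 0 1" --pt "0 0 1" --pt "0 0 1" --pt "0 0 0" --turn '[0, 0, 0, 0, 0]' --grip '[1, 1, 1, 1, 1]'

```text
clock: 8.87
position: [0.4956, 0.3108, 0.0885]
ee_rot: [0.61, 0.792, -0.0, -0.0]
ft_force: [-0.2, 0.2, -0.3]
grip_width: -0.001
```

Call:
arm_command --pt "0 0 1" --pt "0 0 1" --pt "0 0 1" --pt "0 0 1" --pt "0 0 0" --turn '[0, 0, 0, 0, 0]' --grip '[1, 1, 1, 1, 1]'

```text
clock: 9.28
position: [0.4958, 0.3112, 0.0851]
ee_rot: [0.61, 0.792, 0.0, 0.0]
ft_force: [-0.7, -0.6, 2.9]
grip_width: 0.001
```

Call:
arm_command --pt "0 0 1" --pt "0 0 1" --pt "0 0 0" --turn '[0, 0, 0]' --grip '[1, 1, 1]'

```text
clock: 9.53
position: [0.496, 0.3111, 0.0828]
ee_rot: [0.61, 0.792, 0.0, 0.0]
ft_force: [0.4, 1.0, 2.6]
grip_width: -0.001
```

Call:
arm_command --pt "0 0 1" --pt "0 0 0.5" --pt "0 0 0" --turn '[0, 0, 0]' --grip '[1, 1, 1]'

```text
clock: 9.78
position: [0.4959, 0.3111, 0.0813]
ee_rot: [0.61, 0.792, 0.0, 0.0]
ft_force: [1.1, 0.7, 3.7]
grip_width: -0.005
```

Call:
arm_command --pt "0 0 1" --pt "0 0 1" --pt "0 0 0" --turn '[0, 0, 0]' --grip '[1, 1, 1]'

```text
clock: 10.03
position: [0.4958, 0.311, 0.0791]
ee_rot: [0.61, 0.792, 0.0, 0.0]
ft_force: [2.1, 1.4, 2.6]
grip_width: -0.002
```

Call:
arm_command --pt "0 0 1" --pt "0 0 1" --pt "0 0 0" --turn '[0, 0, 0]' --grip '[1, 1, 1]'

```text
clock: 10.28
position: [0.4958, 0.3109, 0.0771]
ee_rot: [0.61, 0.792, 0.0, 0.0]
ft_force: [2.2, 1.9, 3.4]
grip_width: -0.001
```

Run:
```python
from h import *
im=manip.camera("wrist");a=im[130:300,200:370];
b=manip.camera("scene")[80:180,310:410]; c=manip.camera("top")[232:297,80:160]
cv2.imwrite("pics/m8.png",np.hstack([cv2.resize(x,(266,266),interpolation=2) for x in(a,b,c)]))
```

```text
(no output)
```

View pics/m8.png

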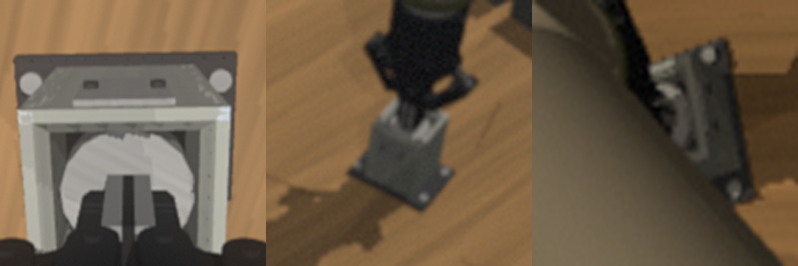

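Call:
arm_command --pt "0 0 1" --pt "0 0 1" --pt "0 0 1" --pt "0 0 0" --turn '[0, 0, 0, 0]' --grip '[1, 1, 1, 1]'

```text
clock: 10.77
position: [0.4957, 0.3109, 0.074]
ee_rot: [0.61, 0.792, -0.0, 0.0]
ft_force: [1.9, 1.2, 2.9]
grip_width: -0.003
```

Call:
arm_command --pt "0 0 1" --pt "0 0 1" --pt "0 0 1" --pt "0 0 0" --turn '[0, 0, 0, 0]' --grip '[1, 1, 1, 1]'

```text
clock: 11.1
position: [0.4957, 0.3108, 0.071]
ee_rot: [0.61, 0.792, -0.0, 0.0]
ft_force: [1.9, 0.6, 2.7]
grip_width: -0.002
```

Call:
arm_command --pt "0 0 1" --pt "0 0 1" --pt "0 0 1" --pt "0 0 0" --turn '[0, 0, 0, 0]' --grip '[1, 1, 1, 1]'

```text
clock: 11.43
position: [0.4957, 0.3109, 0.0681]
ee_rot: [0.61, 0.792, -0.0, 0.0]
ft_force: [1.0, 0.8, 3.4]
grip_width: 0.0
```

Call:
arm_command --pt "0 0 1" --pt "0 0 1" --pt "0 0 1" --pt "0 0 0" --turn '[0, 0, 0, 0]' --grip '[1, 1, 1, 1]'

```text
clock: 11.77
position: [0.4957, 0.3109, 0.0651]
ee_rot: [0.61, 0.792, -0.0, 0.0]
ft_force: [1.3, 1.1, 4.6]
grip_width: 0.003
```

Call:
arm_command --pt "0 0 1" --pt "0 0 1" --pt "0 0 1" --pt "0 0 0" --turn '[0, 0, 0, 0]' --grip '[1, 1, 1, 1]'

```text
clock: 12.1
position: [0.4957, 0.3109, 0.0621]
ee_rot: [0.61, 0.792, 0.0, 0.0]
ft_force: [1.3, 1.0, 4.6]
grip_width: -0.002
```

Call:
arm_command --pt "0 0 1" --pt "0 0 1" --pt "0 0 1" --pt "0 0 0" --turn '[0, 0, 0, 0]' --grip '[1, 1, 1, 1]'

```text
clock: 12.43
position: [0.4957, 0.3109, 0.0592]
ee_rot: [0.61, 0.792, 0.0, 0.0]
ft_force: [0.6, 0.8, 5.8]
grip_width: 0.005
```

Run:
```python
from h import *
im=manip.camera("wrist");a=im[130:300,200:370];
cv2.imwrite("pics/m9.png",cv2.resize(a,None,fx=3.5,fy=3.5,interpolation=2))
```

```text
(no output)
```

View pics/m9.png

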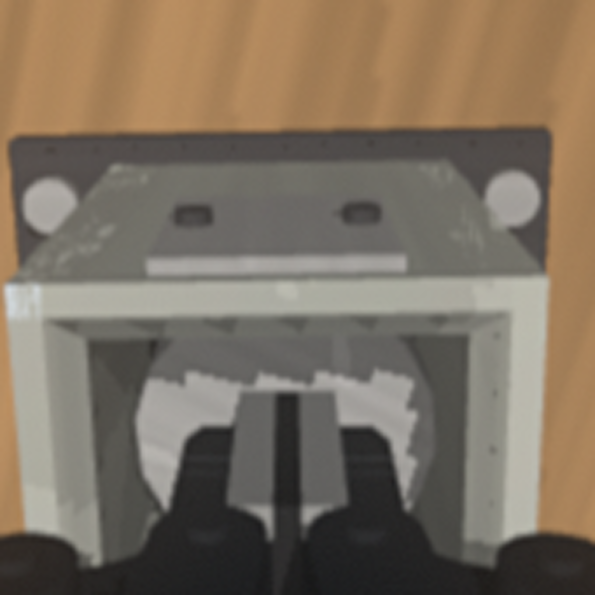

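Call:
arm_command --pt "0 0 0.5" --pt "0 0 0.5" --pt "0 0 0" --turn '[0, 0, 0]' --grip '[1, 1, 1]'

```text
clock: 12.73
position: [0.4958, 0.311, 0.0583]
ee_rot: [0.61, 0.792, 0.0, 0.0]
ft_force: [0.8, 0.4, 5.4]
grip_width: -0.004
```

Call:
arm_command --pt "0 0 -5" --pt "0 0 -15" --pt "0 0 -25" --pt "0 0 -35" --pt "0 0 -15" --pt "0 0 0" --pt "0 0 0" --turn '[0, 0, 0, 0, 0, 0, 0]' --grip '[1, 1, 1, 1, 1, 0.5, 0.3]'

```text
clock: 13.32
position: [0.4955, 0.3106, 0.1534]
ee_rot: [0.61, 0.792, -0.0, 0.0]
ft_force: [-0.3, -0.1, -0.0]
grip_width: 0.272
```

Run:
```python
from h import *
im=manip.camera("wrist");a=im[130:280,205:355];cv2.imwrite("pics/m10.png",cv2.resize(a,None,fx=4,fy=4,interpolation=2))
i=manip.camera_info("wrist")
for t in["mouth","spacer_a_mid"]:
    for d in manip.tip_of(t,"wrist"): print(t,round(d["score"],2),towin(i,d["xyz"]).round(4),np.round(proj(i,towin(i,d["xyz"])),0))
plan([.535,-.166,.155],105.3)
```

```text
spacer_a_mid 0.78 [0.4898 0.3111 0.0558] [277. 203.]
now [0.4949 0.3102 0.1517] yaw 104.76 F [ 0.4  0.2 -0.3] t 13.47 n 13
[[-36.2, -6.4, -0.3], [-36.2, -6.3, -0.2], [-36.2, -6.4, -0.3], [-36.2, -6.4, -0.2], [-36.2, -6.5, -0.3], [-36.2, -6.5, -0.2], [-36.2, -6.5, -0.3], [-36.1, -6.5, -0.2], [-36.2, -6.6, -0.3], [-36.2, -6.6, -0.2]] [np.float64(-0.0), np.float64(-0.1), np.float64(-0.0), np.float64(-0.1), np.float64(-0.0), np.float64(-0.0), np.float64(-0.1), np.float64(-0.0), np.float64(-0.1), np.float64(-0.0)]
[[-36.1, -6.6, -0.3], [-36.2, -6.6, -0.2], [-36.1, -6.7, -0.3]] [np.float64(-0.1), np.float64(0.0), np.float64(-0.0)]
```

View pics/m10.png

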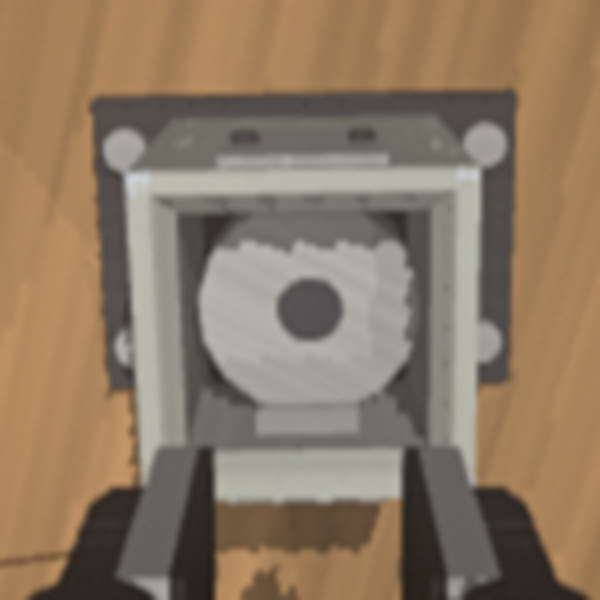

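Run:
```python
from h import *
i=manip.camera_info("wrist")
for z in(.05,.055,.06,.065,.07): print(z,ray(i,282.5,207,z))
print([np.round(proj(i,[.4954+e*.03075*np.cos(.267)-f*.03075*np.sin(.267),.3109+e*.03075*np.sin(.267)+f*.03075*np.cos(.267),.085]),1) for e,f in[(1,1),(-1,1)]])
```

```text
0.05 [0.49527557 0.30738024 0.05      ]
0.055 [0.49492569 0.30871447 0.055     ]
0.06 [0.49457581 0.3100487  0.06      ]
0.065 [0.49422593 0.31138293 0.065     ]
0.07 [0.49387605 0.31271716 0.07      ]
[array([328.4, 172.3]), array([238.9, 173.1])]
```

Call:
arm_command --pt "-20 -4 0" --pt "-35 -6 0" --pt "-36 -6 0" --pt "-37 -6 0" --pt "-37 -7 0" --pt "-37 -7 0" --pt "-37 -7 0" --pt "-37 -7 0" --pt "-37 -7 0" --pt "-37 -7 0" --turn '[0, 0, 0, 0, 0, 0, 0, 0, 0, 0]' --grip '[0, 0, 0, 0, 0, 0, 0, 0, 0, 0]'

```text
clock: 14.3
position: [0.522, -0.0458, 0.1522]
ee_rot: [0.61, 0.792, -0.001, -0.001]
ft_force: [-0.1, 0.3, -0.2]
grip_width: 1.003
```

Call:
arm_command --pt "-37 -7 0" --pt "-37 -7 0" --pt "-30 -6 0" --pt "-22 -4 0" --pt "0 0 0" --pt "0 0 0" --pt "0 0 0" --turn '[0, 0, 0, 0, 0, 0, 0]' --grip '[0, 0, 0, 0, 0, 0, 0]'

```text
clock: 14.88
position: [0.5315, -0.1707, 0.1524]
ee_rot: [0.61, 0.792, 0.0, -0.001]
ft_force: [-0.2, 0.8, -0.4]
grip_width: 1.001
```

Run:
```python
from h import *
i=manip.camera_info("wrist");im=manip.camera("wrist");cv2.imwrite("pics/w11.png",im)
for t in["spacer_a"]:
    for d in manip.tip_of(t,"wrist"): print(t,round(d["score"],2),towin(i,d["xyz"]).round(4),np.round(proj(i,towin(i,d["xyz"])),0))
plan([.535,-.166,.01],105)
```

```text
spacer_a 0.85 [ 0.506  -0.2478  0.0052] [239. 257.]
spacer_a 0.73 [ 0.6284 -0.2012  0.0017] [367. 243.]
spacer_a 0.67 [ 0.5276 -0.1713 -0.0007] [279. 190.]
spacer_a 0.66 [ 0.6128 -0.1138 -0.0042] [379. 155.]
spacer_a 0.61 [ 5.201e-01 -8.860e-02 -5.000e-04] [294. 103.]
now [ 0.5318 -0.1702  0.1529] yaw 104.88 F [0.  0.6 0.1] t 14.98 n 4
[[0.8, 1.0, 35.7], [0.8, 1.1, 35.7], [0.8, 1.0, 35.8], [0.8, 1.1, 35.7]] [np.float64(-0.0), np.float64(-0.1), np.float64(0.0), np.float64(-0.0)]
```

View pics/w11.png

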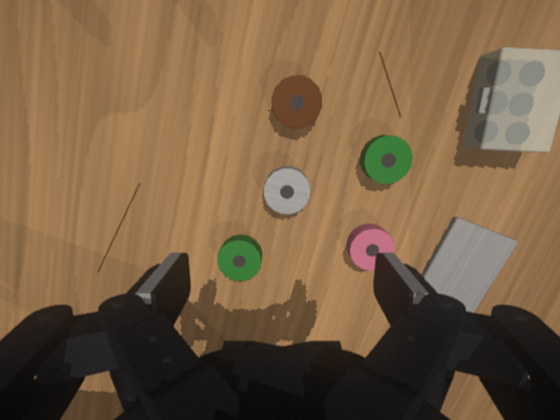

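Run:
```python
from h import *
i=manip.camera_info("wrist");p=ray(i,287,191,.018);print(p)
plan([p[0],p[1],.0096],105)
```

```text
[ 0.53476067 -0.16565377  0.018     ]
now [ 0.5318 -0.1702  0.1529] yaw 104.88 F [0.  0.6 0.1] t 14.98 n 4
[[0.9, 1.0, 35.8], [0.9, 1.0, 35.8], [0.9, 1.0, 35.9], [0.9, 1.0, 35.8]] [np.float64(-0.0), np.float64(-0.1), np.float64(0.0), np.float64(-0.0)]
```

Call:
arm_command --pt "1.5 2 33" --pt "1 2 33" --pt "1 0 28" --pt "0 0 18" --pt "0 0 0" --pt "0 0 0" --pt "0 0 0" --turn '[0, 0, 0, 0, 0, 0, 0]' --grip '[0.25, 0.25, 0.25, 0.25, 0.25, 0.25, 0.25]'

```text
clock: 15.57
position: [0.5358, -0.1669, 0.0427]
ee_rot: [0.61, 0.792, 0.0, 0.001]
ft_force: [-0.7, -0.4, 0.4]
grip_width: 0.748
```

Run:
```python
from h import *
i=manip.camera_info("wrist");im=manip.camera("wrist");cv2.imwrite("pics/w12.png",im)
plan([.5347,-.166,.0096],105)
```

```text
now [ 0.5361 -0.1673  0.043 ] yaw 104.79 F [ 0.8  0.3 -0.3] t 15.62 n 1
[[1.6, -1.0, 33.4]] [np.float64(-0.2)]
```

View pics/w12.png

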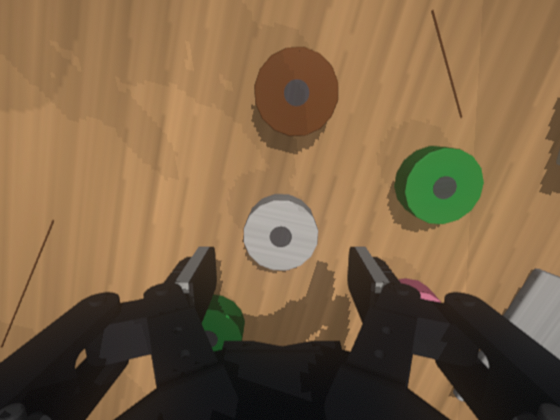

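Run:
```python
from h import *
i=manip.camera_info("wrist");p=ray(i,280.5,236.5,.018);print(p)
plan([p[0],p[1],.0096],105)
```

```text
[ 0.53456727 -0.16709606  0.018     ]
now [ 0.5361 -0.1673  0.043 ] yaw 104.79 F [ 0.8  0.3 -0.3] t 15.62 n 1
[[0.6, -1.4, 33.4]] [np.float64(-0.2)]
```

Call:
arm_command --pt "1 -1.4 12" --pt "0 0 12" --pt "0 0 8" --pt "0 0 1.4" --pt "0 0 0" --pt "0 0 0" --turn '[0, 0, 0, 0, 0, 0]' --grip '[0.25, 0.25, 0.25, 0.25, 0.25, 0.25]'

```text
clock: 16.12
position: [0.5333, -0.1667, 0.0078]
ee_rot: [0.61, 0.792, 0.0, -0.0]
ft_force: [0.0, 0.1, 0.5]
grip_width: 0.75
```

Call:
arm_command --pt "0 0 0" --pt "0 0 0" --pt "0 0 0" --pt "0 0 0" --pt "0 0 0" --pt "0 0 0" --turn '[0, 0, 0, 0, 0, 0]' --grip '[0.6, 0.6, 0.6, 0.6, 0.6, 0.6]'

```text
clock: 16.62
position: [0.5338, -0.1669, 0.0087]
ee_rot: [0.61, 0.792, 0.0, 0.001]
ft_force: [-0.9, 0.6, 4.8]
grip_width: 0.49
```

Run:
```python
from h import *
im=manip.camera("wrist");cv2.imwrite("pics/w13.png",im)
plan([.4965,.308,.14],105)
```

```text
now [ 0.5338 -0.1669  0.0087] yaw 104.76 F [-1.9  0.4  6.2] t 16.67 n 14
[[33.5, 6.1, -9.4], [33.5, 6.0, -9.4], [33.4, 6.1, -9.3], [33.5, 6.1, -9.4], [33.5, 6.1, -9.4], [33.5, 6.2, -9.4], [33.4, 6.1, -9.3], [33.5, 6.1, -9.4], [33.5, 6.1, -9.4], [33.4, 6.2, -9.4]] [np.float64(-0.0), np.float64(-0.0), np.float64(-0.1), np.float64(0.0), np.float64(0.0), np.float64(-0.0), np.float64(-0.0), np.float64(-0.0), np.float64(-0.1), np.float64(0.0)]
[[33.5, 6.2, -9.3], [33.4, 6.2, -9.4], [33.5, 6.2, -9.4], [33.5, 6.2, -9.4]] [np.float64(0.0), np.float64(-0.0), np.float64(-0.0), np.float64(-0.0)]
```

View pics/w13.png

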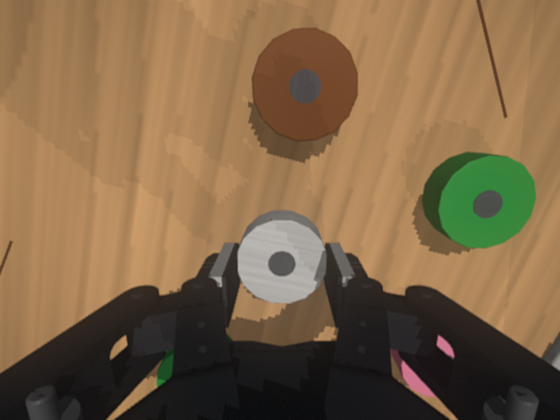

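Run:
```python
from h import *
i=manip.camera_info("wrist");o=manip.get_obs()
p=ray(i,281.5,263,.018);d=(p-o["position"])*1000;a=np.radians(yaw(o))
X=np.array([np.cos(a),np.sin(a),0]);Y=np.array([np.sin(a),-np.cos(a),0])
print(p,d@X,d@Y, "tcp target",np.array([.4954,.3109,0])-X*(d@X)/1000-Y*(d@Y)/1000)
```

```text
[ 0.53293921 -0.16685901  0.018     ] 0.25662731135647165 -0.8338560422712272 tcp target [0.49627172 0.31086431 0.        ]
```

Call:
arm_command --pt "0 0 -25" --pt "0 0 -35" --pt "10 2 -35" --pt "30 5 -35" --pt "36 6 0" --pt "36 6 0" --pt "36 6 0" --pt "36 6 0" --pt "36 6 0" --pt "36 6 0" --turn '[0, 0, 0, 0, 0, 0, 0, 0, 0, 0]' --grip '[0.6, 0.6, 0.6, 0.6, 0.6, 0.6, 0.6, 0.6, 0.6, 0.6]'

```text
clock: 17.5
position: [0.5094, 0.0902, 0.1346]
ee_rot: [0.61, 0.792, -0.0, 0.0]
ft_force: [0.4, -0.3, -1.6]
grip_width: 0.489
```

Call:
arm_command --pt "36 6 0" --pt "36 6 0" --pt "36 6 0" --pt "36 7 0" --pt "36 7 0" --pt "30 6 0" --pt "10 3 0" --pt "0 0 0" --pt "0 0 0" --pt "0 0 0" --turn '[0, 0, 0, 0, 0, 0, 0, 0, 0, 0]' --grip '[0.6, 0.6, 0.6, 0.6, 0.6, 0.6, 0.6, 0.6, 0.6, 0.6]'

```text
clock: 18.33
position: [0.494, 0.3101, 0.134]
ee_rot: [0.611, 0.792, -0.001, 0.0]
ft_force: [0.3, -1.1, -1.6]
grip_width: 0.489
```

Call:
arm_command --pt "0 2 15" --pt "0 0 9" --pt "0 0 0" --pt "0 0 0" --pt "0 0 0" --turn '[0, 0, 0, 0, 0]' --grip '[0.6, 0.6, 0.6, 0.6, 0.6]'

```text
clock: 18.75
position: [0.4954, 0.3121, 0.1102]
ee_rot: [0.611, 0.792, -0.0, -0.0]
ft_force: [-0.7, -0.3, -1.1]
grip_width: 0.487
```

Run:
```python
from h import *
i=manip.camera_info("wrist");o=manip.get_obs()
im=manip.camera("wrist")
def draw(c,y,s,z,col):
    a=np.radians(y);X=np.array([np.cos(a),np.sin(a),0]);Y=np.array([-np.sin(a),np.cos(a),0])
    q=[proj(i,np.array([c[0],c[1],z])+s/2*(e*X+f*Y)) for e,f in[(1,1),(1,-1),(-1,-1),(-1,1)]]
    cv2.polylines(im,[np.round(np.array(q)*16).astype(np.int32)],True,col,1,cv2.LINE_AA,4)
draw((.4954,.3109),15.3,.0615,.085,(0,0,255));draw((.4954,.3109),15.3,.0535,.085,(0,255,0))
cv2.imwrite("pics/w14.png",cv2.resize(im[130:310,190:390],None,fx=3.3,fy=3.3,interpolation=2))
p=ray(i,281.5,263,o["position"][2]+.0093);print("puck",p)
plan([.4963,.3109,.1],104.8)
```

```text
puck [0.4945893  0.31209447 0.1194615 ]
now [0.4955 0.3123 0.1105] yaw 104.75 F [ 0.3  1.1 -1.5] t 18.8 n 1
[[-1.6, 0.4, 10.5]] [np.float64(-0.0)]
```

View pics/w14.png

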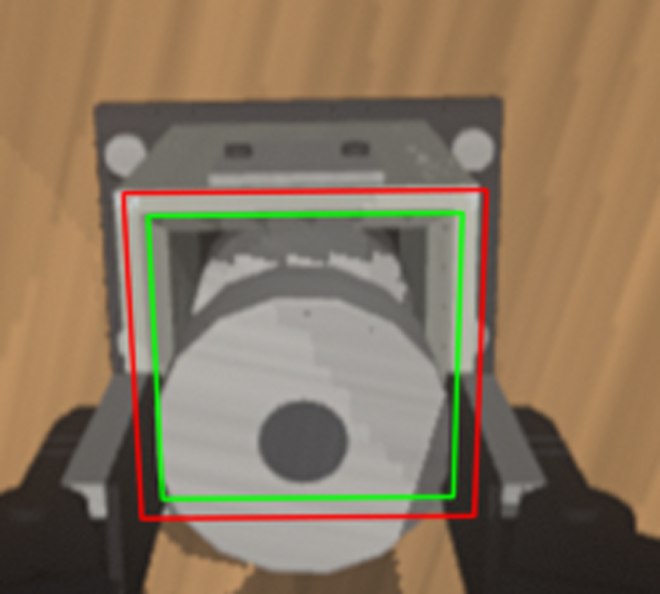

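Call:
arm_command --pt "-1.3 0.2 6" --pt "0 0 6" --pt "0 0 4" --pt "0 0 2" --pt "0 0 1" --pt "0 0 0" --turn '[0, 0, 0, 0, 0, 0]' --grip '[0.6, 0.6, 0.6, 0.6, 0.6, 0.6]'

```text
clock: 19.3
position: [0.4958, 0.3112, 0.091]
ee_rot: [0.61, 0.792, -0.0, -0.0]
ft_force: [-0.8, 1.1, -0.9]
grip_width: 0.491
```

Call:
arm_command --pt "0 0 1" --pt "0 0 1" --pt "0 0 1" --pt "0 0 0" --pt "0 0 0" --turn '[0, 0, 0, 0, 0]' --grip '[0.6, 0.6, 0.6, 0.6, 0.6]'

```text
clock: 19.72
position: [0.4959, 0.3111, 0.0882]
ee_rot: [0.61, 0.792, -0.0, 0.0]
ft_force: [-0.2, 0.2, -1.6]
grip_width: 0.488
```

Call:
arm_command --pt "0 0 1" --pt "0 0 0.5" --pt "0 0 0" --turn '[0, 0, 0]' --grip '[0.6, 0.6, 0.6]'

```text
clock: 19.97
position: [0.4959, 0.3111, 0.0866]
ee_rot: [0.61, 0.792, -0.0, 0.0]
ft_force: [0.1, -0.1, -2.0]
grip_width: 0.487
```

Call:
arm_command --pt "0 0 0" --pt "0 0 0" --pt "0 0 0" --pt "0 0 -20" --pt "0 0 -35" --pt "0 0 -10" --pt "0 0 0" --pt "0 0 0" --turn '[0, 0, 0, 0, 0, 0, 0, 0]' --grip '[0.3, 0.3, 0.3, 0.3, 0.3, 0.3, 0.3, 0.3]'

```text
clock: 20.63
position: [0.4964, 0.3113, 0.1522]
ee_rot: [0.61, 0.792, 0.001, 0.001]
ft_force: [0.3, -0.7, -0.5]
grip_width: 0.702
```

Run:
```python
from h import *
im=manip.camera("wrist");a=im[130:280,205:355];cv2.imwrite("pics/m15.png",cv2.resize(a,None,fx=4,fy=4,interpolation=2))
i=manip.camera_info("wrist")
for d in manip.tip_of("spacer_a_mid","wrist"): print(round(d["score"],2),towin(i,d["xyz"]).round(4),np.round(proj(i,towin(i,d["xyz"])),0))
plan([.4955,.311,.107],104.8)
```

```text
now [0.4956 0.3107 0.1508] yaw 104.75 F [ 0.3 -0.7 -0.1] t 20.73 n 2
[[0.2, -0.0, 21.9], [0.2, -0.1, 21.9]] [np.float64(-0.0), np.float64(-0.0)]
```

View pics/m15.png

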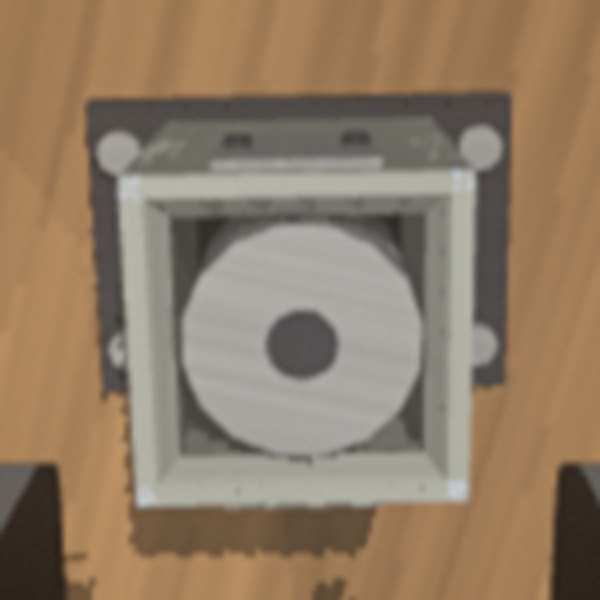

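Call:
arm_command --pt "0 0 15" --pt "0 0 15" --pt "0 0 10" --pt "0 0 3" --pt "0 0 0" --pt "0 0 0" --turn '[0, 0, 0, 0, 0, 0]' --grip '[1, 1, 1, 1, 1, 1]'

```text
clock: 21.23
position: [0.4959, 0.3113, 0.1089]
ee_rot: [0.61, 0.792, -0.0, -0.0]
ft_force: [0.7, -0.5, 0.6]
grip_width: 0.006
```

Call:
arm_command --pt "0 0 4" --pt "0 0 4" --pt "0 0 4" --pt "0 0 2" --pt "0 0 1" --pt "0 0 0" --turn '[0, 0, 0, 0, 0, 0]' --grip '[1, 1, 1, 1, 1, 1]'

```text
clock: 21.73
position: [0.4958, 0.3111, 0.0935]
ee_rot: [0.61, 0.792, -0.0, -0.0]
ft_force: [-0.8, 0.6, -0.1]
grip_width: -0.002
```

Call:
arm_command --pt "0 0 1" --pt "0 0 1" --pt "0 0 1" --pt "0 0 0" --turn '[0, 0, 0, 0]' --grip '[1, 1, 1, 1]'

```text
clock: 22.07
position: [0.4959, 0.311, 0.0906]
ee_rot: [0.61, 0.792, -0.0, 0.0]
ft_force: [0.2, -1.3, -0.8]
grip_width: 0.001
```

Call:
arm_command --pt "0 0 1" --pt "0 0 1" --pt "0 0 1" --pt "0 0 0" --turn '[0, 0, 0, 0]' --grip '[1, 1, 1, 1]'

```text
clock: 22.4
position: [0.4959, 0.311, 0.0875]
ee_rot: [0.61, 0.792, -0.0, -0.0]
ft_force: [-0.4, -0.2, -0.2]
grip_width: -0.001
```

Call:
arm_command --pt "0 0 1" --pt "0 0 1" --pt "0 0 0" --turn '[0, 0, 0]' --grip '[1, 1, 1]'

```text
clock: 22.65
position: [0.4959, 0.3111, 0.0856]
ee_rot: [0.61, 0.792, -0.0, 0.0]
ft_force: [-0.8, 0.1, 1.0]
grip_width: 0.0
```

Call:
arm_command --pt "0 0 1" --pt "0 0 1" --pt "0 0 0" --turn '[0, 0, 0]' --grip '[1, 1, 1]'

```text
clock: 22.9
position: [0.4962, 0.3113, 0.084]
ee_rot: [0.61, 0.792, 0.0, 0.0]
ft_force: [0.9, -0.9, 3.9]
grip_width: -0.0
```

Call:
arm_command --pt "0 0 1" --pt "0 0 1" --pt "0 0 0" --turn '[0, 0, 0]' --grip '[1, 1, 1]'

```text
clock: 23.15
position: [0.4962, 0.3112, 0.0818]
ee_rot: [0.61, 0.792, 0.0, 0.0]
ft_force: [0.8, 0.0, 3.0]
grip_width: 0.001
```

Call:
arm_command --pt "0 0 1" --pt "0 0 1" --pt "0 0 1" --pt "0 0 0" --turn '[0, 0, 0, 0]' --grip '[1, 1, 1, 1]'

```text
clock: 23.48
position: [0.4961, 0.3111, 0.0786]
ee_rot: [0.61, 0.792, 0.0, 0.0]
ft_force: [1.7, 0.8, 3.6]
grip_width: -0.0
```

Call:
arm_command --pt "0 0 1" --pt "0 0 1" --pt "0 0 1" --pt "0 0 0" --turn '[0, 0, 0, 0]' --grip '[1, 1, 1, 1]'

```text
clock: 23.82
position: [0.4961, 0.3111, 0.0756]
ee_rot: [0.61, 0.792, 0.0, 0.0]
ft_force: [1.9, -0.6, 3.9]
grip_width: -0.001
```

Call:
arm_command --pt "0 0 1" --pt "0 0 1" --pt "0 0 1" --pt "0 0 0" --turn '[0, 0, 0, 0]' --grip '[1, 1, 1, 1]'

```text
clock: 24.15
position: [0.4961, 0.3111, 0.0727]
ee_rot: [0.61, 0.792, 0.0, 0.0]
ft_force: [2.6, 0.1, 4.2]
grip_width: 0.002
```

Call:
arm_command --pt "0 0 1" --pt "0 0 1" --pt "0 0 1" --pt "0 0 0" --turn '[0, 0, 0, 0]' --grip '[1, 1, 1, 1]'

```text
clock: 24.48
position: [0.4961, 0.3112, 0.0697]
ee_rot: [0.61, 0.792, 0.0, 0.0]
ft_force: [2.4, 1.2, 3.7]
grip_width: 0.003
```

Now half-millimetre steps, feeling for the stop.

Call:
arm_command --pt "0 0 1" --pt "0 0 1" --pt "0 0 0" --turn '[0, 0, 0]' --grip '[1, 1, 1]'

```text
clock: 24.73
position: [0.4961, 0.3112, 0.0678]
ee_rot: [0.61, 0.792, 0.0, 0.0]
ft_force: [1.7, 0.0, 3.9]
grip_width: 0.002
```

Call:
arm_command --pt "0 0 0.5" --pt "0 0 0.5" --pt "0 0 0" --turn '[0, 0, 0]' --grip '[1, 1, 1]'

```text
clock: 24.98
position: [0.4961, 0.3112, 0.0669]
ee_rot: [0.61, 0.792, 0.0, 0.0]
ft_force: [1.8, 0.2, 5.0]
grip_width: -0.001
```

Call:
arm_command --pt "0 0 0.5" --pt "0 0 0.5" --pt "0 0 0" --turn '[0, 0, 0]' --grip '[1, 1, 1]'

```text
clock: 25.23
position: [0.4958, 0.3112, 0.0657]
ee_rot: [0.61, 0.792, -0.0, -0.0]
ft_force: [0.2, -0.4, 0.6]
grip_width: 0.001
```

Call:
arm_command --pt "0 0 0.5" --pt "0 0 0" --turn '[0, 0]' --grip '[1, 1]'

```text
clock: 25.4
position: [0.4957, 0.3112, 0.0652]
ee_rot: [0.61, 0.792, -0.0, -0.0]
ft_force: [0.6, 0.8, 4.7]
grip_width: 0.001
```

Call:
arm_command --pt "0 0 0.5" --pt "0 0 0" --turn '[0, 0]' --grip '[1, 1]'

```text
clock: 25.57
position: [0.4957, 0.3112, 0.0647]
ee_rot: [0.61, 0.792, -0.0, -0.0]
ft_force: [0.2, 0.4, 5.6]
grip_width: 0.0
```

Run:
```python
from h import *
im=manip.camera("wrist");a=im[130:300,200:370];
cv2.imwrite("pics/m16.png",cv2.resize(a,None,fx=3.5,fy=3.5,interpolation=2))
```

```text
(no output)
```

View pics/m16.png

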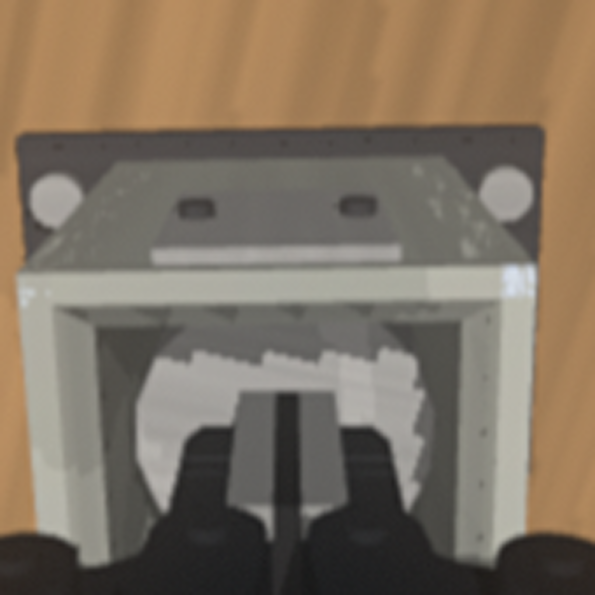

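Call:
arm_command --pt "0 0 0.5" --pt "0 0 0" --turn '[0, 0]' --grip '[1, 1]'

```text
clock: 25.78
position: [0.4957, 0.3112, 0.0642]
ee_rot: [0.61, 0.792, -0.0, -0.0]
ft_force: [1.1, -0.0, 5.6]
grip_width: -0.005
```

Call:
arm_command --pt "0 0 0.3" --pt "0 0 0" --turn '[0, 0]' --grip '[1, 1]'

```text
clock: 25.95
position: [0.4957, 0.3112, 0.064]
ee_rot: [0.61, 0.792, -0.0, -0.0]
ft_force: [0.5, 0.0, 6.5]
grip_width: -0.004
```

Call:
arm_command --pt "0 0 0.3" --pt "0 0 0" --turn '[0, 0]' --grip '[1, 1]'

```text
clock: 26.12
position: [0.4958, 0.3112, 0.0638]
ee_rot: [0.61, 0.792, -0.0, 0.0]
ft_force: [0.6, -0.1, 6.3]
grip_width: -0.001
```

Call:
arm_command --pt "0 0 0.3" --pt "0 0 0" --turn '[0, 0]' --grip '[1, 1]'

```text
clock: 26.28
position: [0.4958, 0.3112, 0.0637]
ee_rot: [0.61, 0.792, -0.0, 0.0]
ft_force: [-0.9, -1.1, 8.4]
grip_width: 0.001
```

Call:
arm_command --pt "0 0 0.3" --pt "0 0 0" --turn '[0, 0]' --grip '[1, 1]'

```text
clock: 26.45
position: [0.4959, 0.3113, 0.0635]
ee_rot: [0.61, 0.792, -0.0, 0.0]
ft_force: [-1.2, -0.9, 9.0]
grip_width: 0.001
```

Call:
arm_command --pt "0 0 0.3" --pt "0 0 0" --turn '[0, 0]' --grip '[1, 1]'

```text
clock: 26.62
position: [0.4959, 0.3113, 0.0634]
ee_rot: [0.61, 0.792, -0.0, 0.0]
ft_force: [-1.6, -2.0, 11.7]
grip_width: 0.002
```

Call:
arm_command --pt "0 0 0.3" --pt "0 0 0" --turn '[0, 0]' --grip '[1, 1]'

```text
clock: 26.78
position: [0.4959, 0.3113, 0.0632]
ee_rot: [0.61, 0.792, 0.0, 0.0]
ft_force: [-2.2, -2.3, 12.7]
grip_width: -0.004
```

Call:
arm_command --pt "0 0 0.3" --pt "0 0 0" --turn '[0, 0]' --grip '[1, 1]'

```text
clock: 26.95
position: [0.496, 0.3113, 0.0632]
ee_rot: [0.61, 0.792, 0.0, 0.0]
ft_force: [-2.0, -1.3, 14.0]
grip_width: 0.002
```

Firm bottom stop at z≈0.063 with 14 N, and the snap was felt at ≈0.066. I'm withdrawing to check.

Call:
arm_command --pt "0 0 -1" --pt "0 0 -2" --pt "0 0 -10" --pt "0 0 -25" --pt "0 0 -35" --pt "0 0 -20" --pt "0 0 0" --pt "0 0 0" --pt "0 0 0" --turn '[0, 0, 0, 0, 0, 0, 0, 0, 0]' --grip '[1, 1, 1, 1, 1, 1, 0.3, 0.3, 0.3]'

```text
clock: 27.7
position: [0.4954, 0.3106, 0.1543]
ee_rot: [0.61, 0.792, -0.001, -0.0]
ft_force: [1.0, 0.1, 0.0]
grip_width: 0.418
```

Run:
```python
from h import *
i=manip.camera_info("wrist")
im=manip.camera("wrist");a=im[130:280,205:355];cv2.imwrite("pics/m17.png",cv2.resize(a,None,fx=4,fy=4,interpolation=2))
for d in manip.tip_of("spacer_a_mid","wrist"): print(round(d["score"],2),towin(i,d["xyz"]).round(4),np.round(proj(i,towin(i,d["xyz"])),0))
print(manip.get_obs()["position"],manip.get_obs()["ft_force"])
cv2.imwrite("pics/top17.png",manip.camera("top"))
```

```text
[0.49526001 0.31053178 0.15379237] [ 0.22914496  0.71716651 -0.59166739]
```

View pics/m17.png

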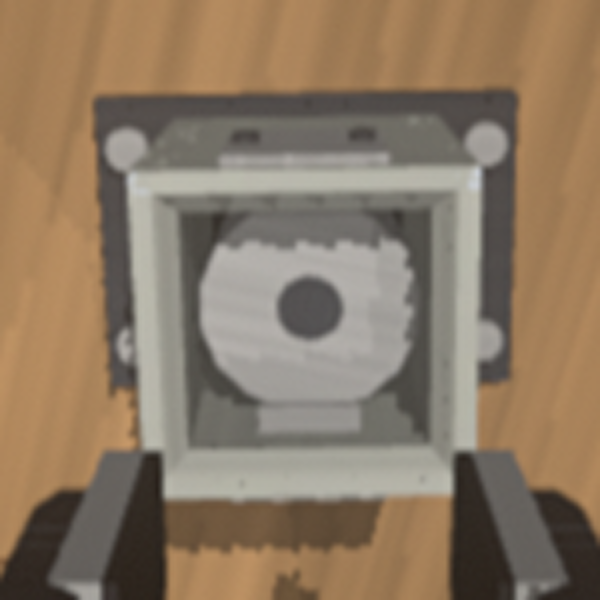

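View pics/top17.png

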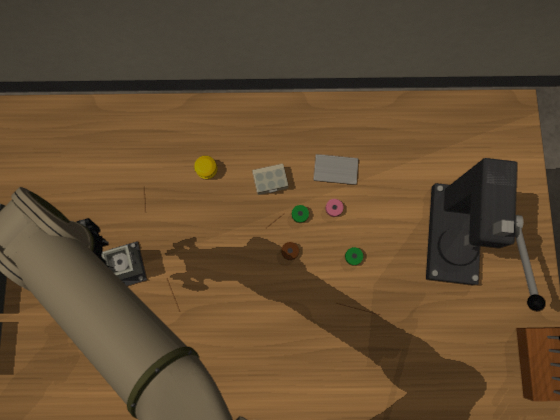

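The second puck now looks just as the first did after it was caught: dot at crop (310,308), the lip overlapping its edge, lying flat. The yo-yo, pad box and plate are at their original pixels (205,167), (270,180) and (336,170).

```bash
python3 -c "
from workcell import manip
print(manip.hand_in())"
```

```text
the job is handed in; nothing more can be done
None
```

Both steel pucks are loaded in the magazine, and I handed the job in at about 28 s of the 61 s allowed. The hand-in reports no verdict, so these are my own checks only.

- **Loading:** I set each puck in the mouth, let go, and pushed it down with the closed fingers. The highest force I read was about 6 N on the first puck and 14 N on the second, against the 25 N limit. These were read at the end of each short move.
- **Depth:** I pushed the first puck until its top was about 26.7 mm below the rim, which is deeper than the lips can be. I did not push it to the bottom stop. On the second I felt the lips snap at about z = 0.066 m, then a firm stop at about z = 0.063 m.
- **After letting go:** The wrist picture shows the top puck lying flat, with a lip over its edge, in the same spot as the first puck once it was caught. In the last top view the yo-yo, pad box, plate and coloured pucks look unmoved.

**Checks that failed or disagreed:**
- The detector did not find the puck in the last wrist picture. That the second puck is held rests on that picture and on the force readings.
- The first puck was gripped about 4 mm off centre, and I corrected for that when placing it.
- I never read the stated 5–15 N at the lips while a puck was passing them. The highest readings there were 4.6 N for the first and 5 N for the second, though a short peak between readings is possible.

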